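# Fold up the carton and pack the heat sinks

### The arm

A 6-joint arm with a two-finger parallel gripper is mounted at the origin on the work surface. World frame = base frame: x ahead of the robot, y to its left, z up, the work surface at z = 0. Lengths are in m, angles in rad, forces in N, time in s.
With the tool pointing down it reaches from about 0.325 to 0.775 m from the base axis. Payload 5.5 kg.
Tool frame: the origin (TCP) lies at the very end of the fingers, on their centre line; the grasp point (between the pads) lies 19 mm behind it; z points along the fingers, y is the line along which they close (so a half turn about z gives the same grasp; the last joint's range is limited). The gripper opens to 88 mm and grips with 3 to 60 N. Pads are 20 mm wide; open, the fingers measure 115 mm over their backs; the gripper's body (75 mm by 178 mm) begins 61 mm behind the grasp point.
Start: joints at [1.281, 0.091, 1.231, -0, 1.82, -0.057], TCP at [0.138, 0.584, 0.223] pointing down, gripper open.
Joint ranges: [-2.87, 2.87], [-0.86, 2.18], [0.17, 2.46], [-1.51, 4.65], [0.06, 2.69], [-2.65, 2.65]. Speed limits (rad/s): [2.57, 2.57, 3.01, 3.14, 3.14, 3.14].

### API

Orientations are given as a rotation vector (axis times angle).
In Python, from cell import sense, grab_frame, calibration, finish_job gives the robot as it stands.
- The arm moves only by the tool carry_out, never from a script. Its argument "deltas" is a list of rows, each an object of numbers: "tx", "ty", "tz": the shift along the world's x, y, z each as a share of 20 mm, from -1 to 1; "yaw": the turn about the world's z as a share of 45 degrees, from -1 to 1. A call has 1 to 12 rows; each row shifts and turns the commanded pose from where the row before left it; what a row does not reach is not made up. A row lasts 1/8 s, in which the tool goes at most 62.5 mm and 10.7 degrees, less where a joint would pass 70% of its speed; a pose out of reach is approached as far as the arm can. A call with a number of a shift or a turn outside -1 to 1 is refused whole. A call with a gripper value outside its range is refused whole. "gripper" is the closure, from 0 (fully open) to 1 (shut), set as the call begins (left out, the last holds). The fingers move at their own pace and stop on an object; "force" is the grip in N (left out, the last holds). Time passes only in rows, so rows that do not move let the fingers close. It gives the time, the measured TCP pose, the force, the opening and the grip force at its end, in the units of the state.
- sense(): the state, without advancing time (a new reading comes with each control period).
- grab_frame(name): name is "scene" or "top" or "wrist"; returns (picture, depth): 400x640x3 uint8, red, green, blue; 400x640 float32, m along the optical axis (not along the pixel's ray), 0 where there is no reading.
- calibration(name): a dict with "camera_matrix" (3x3 intrinsics, pixels), "cam_to_world" (4x4, takes a point from camera to world coordinates). Camera axes: x right, y up, looking along -z (the intrinsics and any distortion apply to the point x, -y, -z); pixel columns grow to the right and rows downward; lengths in m; the calibration is good to about 2 mm. A picture is of the moment at which its call begins: read the wrist's pose just before it. calibration takes no time and is no camera call; for the wrist camera it gives the pose at the moment of the call.
- finish_job(): hands the job in; it is judged then, once.
The state is a dict: "time_s": time; "q": joint angles; "qd": joint speeds; "effort": joint torques, N m; "tool_pos": TCP position; "orientation": TCP orientation; "contact_force": force on the tool from outside, world axes, zero at the start; "torque": the same for the moment, N m; "width": opening from 0.0 (shut) to 1.0 (fully open); "grasp_force": force on a finger pad.
Only numpy, scipy, OpenCV 4.12 (cv2) and the standard library are available. Lean on these libraries where they do the work, as an engineer would, in place of code of your own. Each camera call takes 0.05 s, during which the arm holds its last target. There are 200 camera calls.

### The job

At the parts stall, first fold all four walls of the carton blank fully upright, while the carton is still empty. Then lift every heat sink out of its pocket in the black tray and pack it in the carton, all of them resting on the carton's floor (any way up, none on top of another), with the four walls still upright. Leave the blue capacitor in the tray and do not push about anything else on the counter.

Things in the scene. Friction and masses are not known exactly. Their poses are not given: they have to be found in the camera images.
- carton: Floor of a brown carton blank, taped to the counter (cannot move): 130 mm along x, 170 along y, 4 thick. Origin: centre of its underside, at counter height; z up. Four walls, 52 mm from crease to free edge, 4 mm thick, are hinged exactly on its four edges, 4 mm above the counter. Erected, the box is 126 x 166 mm inside, rim 56 mm above the counter.
- tray: Black moulded tray, 130 mm along x, 200 along y, 17 high, fixed to the counter. Origin: centre of its underside. Four pockets 48 x 34 mm, 12 deep (their floor 5 mm above the counter) at x = -33 and +33, y = -65 and +10 mm; a round pocket at x = 0, y = 78 mm for the capacitor.
- capacitor: Bystander: an upright blue capacitor can, diameter 25, height 34 mm, standing in the tray's round pocket. Origin: centre of its underside.
- wall_near (a joint): Wall on the carton's -x side (crease at carton x = -65 mm, 4 mm above the counter; wall 168 mm wide along it). Value in rad: 0 = flat outwards, 1.57 = upright (its stop). Starts at 0.4 to 0.75. The crease is stiff (0.04 N m friction): the wall stays at any angle it is left at; pushing its free edge inwards and upwards from outside raises it with a few newtons.
- wall_near_edge (a point): Middle of the free edge of the wall on the carton's -x side, 52 mm from its crease.
- wall_right (a joint): Wall on the carton's -y side (crease at carton y = -85 mm, 4 mm above the counter; wall 128 mm wide along it). Value in rad: 0 = flat outwards, 1.57 = upright (its stop). Starts at 0.4 to 0.75. The crease is stiff (0.04 N m friction): the wall stays at any angle it is left at; pushing its free edge inwards and upwards from outside raises it with a few newtons.
- wall_right_edge (a point): Middle of the free edge of the wall on the carton's -y side, 52 mm from its crease.
- wall_far (a joint): Wall on the carton's +x side (crease at carton x = +65 mm, 4 mm above the counter; wall 168 mm wide along it). Value in rad: 0 = flat outwards, 1.57 = upright (its stop). Starts at 0.4 to 0.75. The crease is stiff (0.04 N m friction): the wall stays at any angle it is left at; pushing its free edge inwards and upwards from outside raises it with a few newtons.
- wall_far_edge (a point): Middle of the free edge of the wall on the carton's +x side, 52 mm from its crease.
- wall_left (a joint): Wall on the carton's +y side (crease at carton y = +85 mm, 4 mm above the counter; wall 128 mm wide along it). Value in rad: 0 = flat outwards, 1.57 = upright (its stop). Starts at 0.4 to 0.75. The crease is stiff (0.04 N m friction): the wall stays at any angle it is left at; pushing its free edge inwards and upwards from outside raises it with a few newtons.
- wall_left_edge (a point): Middle of the free edge of the wall on the carton's +y side, 52 mm from its crease.
- sink1: A finned aluminium heat sink, a solid block for grasping, 44 mm along its x, 30 mm along its y (across the fins), 32 mm along its z, about 70 g; may be absent (None from the start). Origin: its centre. It starts fins up in a tray pocket with its axes parallel to the tray's, its centre 21 mm above the counter, its upper 20 mm standing out of the pocket.
- sink2: A finned aluminium heat sink, a solid block for grasping, 44 mm along its x, 30 mm along its y (across the fins), 32 mm along its z, about 70 g; may be absent (None from the start). Origin: its centre. It starts fins up in a tray pocket with its axes parallel to the tray's, its centre 21 mm above the counter, its upper 20 mm standing out of the pocket.
- sink3: A finned aluminium heat sink, a solid block for grasping, 44 mm along its x, 30 mm along its y (across the fins), 32 mm along its z, about 70 g; may be absent (None from the start). Origin: its centre. It starts fins up in a tray pocket with its axes parallel to the tray's, its centre 21 mm above the counter, its upper 20 mm standing out of the pocket.
- sink4: A finned aluminium heat sink, a solid block for grasping, 44 mm along its x, 30 mm along its y (across the fins), 32 mm along its z, about 70 g; may be absent (None from the start). Origin: its centre. It starts fins up in a tray pocket with its axes parallel to the tray's, its centre 21 mm above the counter, its upper 20 mm standing out of the pocket.
- tape: Bystander: a yellow roll of tape lying flat, outer diameter 76, height 22 mm. Origin: centre of its underside.
- dish: Bystander: a blue ceramic dish, diameter 120, height 45 mm. Origin: centre of its underside.
- flux: Bystander: an amber glass bottle, diameter 44, height 85 mm. Origin: centre of its underside.
- driver: Bystander: a screwdriver with a red handle, lying on the counter. Origin: centre of its underside.
- meter: Bystander: a grey pocket meter lying flat, 75 x 120 x 16 mm. Origin: centre of its underside.
- estop: Bystander: a red mushroom push button on a yellow 50 mm square housing, 57 mm high. Origin: centre of its underside.
- transformer: Bystander: a small copper and dark steel transformer, 60 x 58 x 40 mm. Origin: centre of its underside.

How it is judged:
On the way:
1. all four walls stand upright (over 1.43 rad) while no heat sink is in the carton (value of joint each of wall_near, wall_right, wall_far, wall_left above 1.43 rad and not (x of sink1 in the frame of carton between -0.066 and 0.066 m and y of sink1 in the frame of carton between -0.086 and 0.086 m) and not (x of sink2 in the frame of carton between -0.066 and 0.066 m and y of sink2 in the frame of carton between -0.086 and 0.086 m) and not (x of sink3 in the frame of carton between -0.066 and 0.066 m and y of sink3 in the frame of carton between -0.086 and 0.086 m) and not (x of sink4 in the frame of carton between -0.066 and 0.066 m and y of sink4 in the frame of carton between -0.086 and 0.086 m)), for 0.2 s.
At the end, for the whole second after the job is handed in: All four walls are upright (over 1.43 rad); every heat sink present is at rest inside the carton (centre within 66 mm in x and 86 mm in y of the carton's centre, under 34 mm above the counter, so not on another); the capacitor is still in the tray (value of joint each of wall_near, wall_right, wall_far, wall_left above 1.43 rad and x of sink1 in the frame of carton between -0.066 and 0.066 m and y of sink1 in the frame of carton between -0.086 and 0.086 m and z of each of sink1, sink2, sink3, sink4 in the frame of carton below 0.034 m and linear speed of each of sink1, sink2, sink3, sink4 below 0.03 m/s and x of sink2 in the frame of carton between -0.066 and 0.066 m and y of sink2 in the frame of carton between -0.086 and 0.086 m and x of sink3 in the frame of carton between -0.066 and 0.066 m and y of sink3 in the frame of carton between -0.086 and 0.086 m and x of sink4 in the frame of carton between -0.066 and 0.066 m and y of sink4 in the frame of carton between -0.086 and 0.086 m and horizontal distance between capacitor and tray below 0.09 m); the robot touches nothing.
It fails at once if a bystander on the counter is pushed more than 4 cm (distance of any of tape, dish, flux, driver, meter, estop, transformer from where it was at the start of the episode above 0.04 m).
It fails at once if the capacitor is taken out of the tray or moved more than 4 cm (distance of capacitor from where it was at the start of the episode above 0.04 m).
Of sink1, sink2, sink3, sink4 only 3 to 4 are there at a start; the rules pass over those that are not, and their reading is None.
At some moment in a run one of sink1, sink2, sink3, sink4 may be knocked a few centimetres aside while the robot is not near it.
Once in a run the grip may slacken for a moment while it holds something.
It also fails if it takes over 200 s, if anything falls off the work surface, if the arm or the gripper's body presses on something with over 40 N, if the wrist force passes 120 N, or if a joint passes its speed limit or range.

## Working session

There is one attempt and no reset: what is moved stays moved. The work goes in short steps, Python scripts to look and compute and a tool call to move; the robot and the scene stay as the last step left them, time stands still between calls to the robot, and variables do not carry over. Pictures are saved under pics/ and viewed, at most 14 in all, crops included, and the job is handed in when it is done.

Besides the shell and the picture viewer there is one more tool, called after ">>>" as name([rows], argument=value, ...), one row to a line, values as JSON. carry_out: Moves the arm, as the interface text tells. Shift numbers are shares of 20 mm and turn numbers shares of 45 degrees, none past 1 either way. Its arguments: {"type":"object","properties":{"deltas":{"type":"array"},"gripper":{"type":"number"},"force":{"type":"number"}},"required":["deltas"]}

```bash
mkdir -p pics; cat > h.py <<'E'
import numpy as np, cv2
from cell import sense, grab_frame, calibration, finish_job
def world(name,d,cal=None):
    c=cal or calibration(name);K=np.array(c["camera_matrix"]);T=np.array(c["cam_to_world"])
    v,u=np.mgrid[0:d.shape[0],0:d.shape[1]]
    P=np.stack([(u-K[0,2])/K[0,0]*d,-(v-K[1,2])/K[1,1]*d,-d],-1)
    return P@T[:3,:3].T+T[:3,3]
def save(n,p): cv2.imwrite("pics/"+n,cv2.cvtColor(p,cv2.COLOR_RGB2BGR))
E
python3 - <<'E'
from h import *
for n in("top","scene"):
    p,d=grab_frame(n);save(n+"1.png",p);np.savez(n+"1.npz",p=p,d=d,w=world(n,d));c=calibration(n)
    print({k:np.round(v,3).tolist() if not isinstance(v,str) else v for k,v in c.items()})
print(sense())
E
```

```text
{'camera_matrix': [[487.856, 0.0, 322.293], [0.0, 487.856, 201.368], [0.0, 0.0, 1.0]], 'cam_to_world': [[0.0, 0.997, -0.08, 0.45], [-1.0, 0.001, 0.007, -0.014], [0.007, 0.08, 0.997, 1.412], [0.0, 0.0, 0.0, 1.0]]}
{'camera_matrix': [[384.117, 0.0, 315.429], [0.0, 384.117, 200.543], [0.0, 0.0, 1.0]], 'cam_to_world': [[-0.262, -0.744, 0.614, 1.22], [0.965, -0.19, 0.181, 0.184], [-0.018, 0.64, 0.768, 0.883], [0.0, 0.0, 0.0, 1.0]]}
{'time_s': 0.1, 'q': array([ 1.28130918e+00,  9.17676012e-02,  1.23171748e+00,  7.83011976e-06,
        1.81977549e+00, -5.67127124e-02]), 'qd': array([-0.00027517, -0.00189522, -0.00400084, -0.00112897,  0.00167534,
       -0.0002098 ]), 'effort': array([ 2.17918612e-03, -4.47858131e+01, -4.07569027e+01,  7.00566941e-02,
        2.82619701e-02, -1.18629400e-04]), 'tool_pos': array([0.13834323, 0.58358104, 0.2216566 ]), 'orientation': array([-3.64778934e-01, -3.12004522e+00,  2.57850713e-03]), 'contact_force': array([-0.47876905, -0.54707293,  0.08672989]), 'torque': array([-0.00584908,  0.00695201, -0.02678079]), 'grasp_force': 0.0, 'width': 1.0036433704849486}
```

View pics/top1.png

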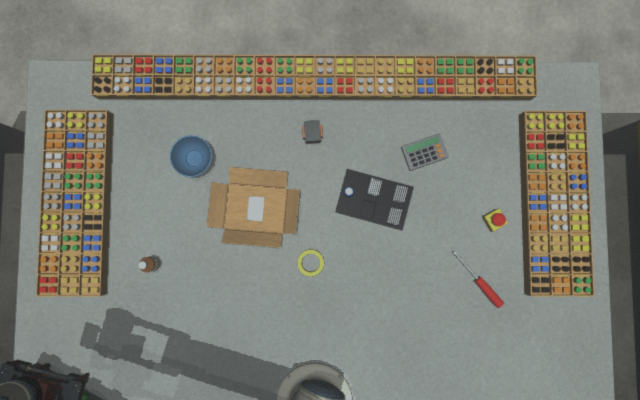

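View pics/scene1.png

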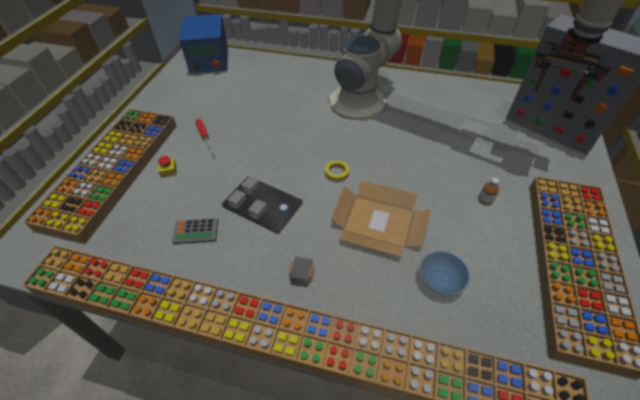

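The top view shows the carton at about (257,209), with all four walls tilted out, and the tray at about (375,199). Three sinks sit near (373,187), (400,193) and (394,215). The capacitor is at (348,191), and one pocket near (370,203) is empty. The scene view agrees.

```bash
cat >> h.py <<'E'
def plane(name,uv,z):
    c=calibration(name);K=np.array(c["camera_matrix"]);T=np.array(c["cam_to_world"])
    uv=np.atleast_2d(uv).astype(float)
    r=np.c_[(uv[:,0]-K[0,2])/K[0,0],-(uv[:,1]-K[1,2])/K[1,1],-np.ones(len(uv))]@T[:3,:3].T
    return T[:3,3]+r*((z-T[2,3])/r[:,2])[:,None]
def rect(pts):
    (c,s,a)=cv2.minAreaRect((pts[:,:2]*1000).astype(np.float32));return np.round(c,1),np.round(s,1),round(a,1)
E
python3 - <<'E'
from h import *
f=np.load("top1.npz");p,d,w=f["p"],f["d"],f["w"]
print("counter z",np.nanmedian(w[255:290,200:280,2]))
hsv=cv2.cvtColor(p,cv2.COLOR_RGB2HSV)
roi=np.zeros(d.shape,bool);roi[162:252,200:305]=1
br=roi&(hsv[...,1]>80)&(hsv[...,0]<25)
big=cv2.resize(p[155:255,195:425],None,fx=3.4,fy=3.4,interpolation=cv2.INTER_CUBIC);save("crop1.png",big)
print("carton all",rect(w[br]))
fl=br&(abs(w[...,2]-.004)<.004);print("floor-ish",rect(w[fl]),fl.sum())
troi=np.zeros(d.shape,bool);troi[165:235,330:420]=1
v=hsv[...,2]
blk=troi&(v<60)
q=plane("top",np.argwhere(blk)[:,::-1],.017);print("tray",rect(q))
lab,n=None,None
g=((troi&(w[...,2]>.028))).astype(np.uint8)
n,L,st,ce=cv2.connectedComponentsWithStats(g)
for i in range(1,n):
    if st[i,4]>15:
        m=L==i;print(st[i],ce[i],rect(w[m]),np.round(np.median(w[m][:,2]),4))
for r in range(164,252,4): print(r,(w[r,204:304:5,2]*1000).round().astype(int))
E
```

```text
counter z -0.0003946335785993682
carton all (array([544.6, 139.1]), array([319.6, 216. ]), 85.7)
floor-ish (array([546.5, 174.3]), array([197.9, 154.1]), 84.5) 2081
tray (array([ 561.4, -198.8]), array([55.1, 99.3]), 25.8)
[368 178  14  18 103] [374.82524272 186.29126214] (array([ 530.2, -109.7]), array([ 42.3, 245.7]), 49.7) 0.0365
[394 185  14  18 124] [400.2016129  193.39516129] (array([ 514.3, -146.7]), array([ 46.9, 290.8]), 34.9) 0.0355
[345 187   8   9  60] [348.46666667 191.11666667] (array([590.6, -97.7]), array([23.5, 20.2]), 1.1) 0.0395
[388 207  14  18 126] [394.1984127  215.64285714] (array([ 500.6, -128.7]), array([ 50.7, 245.4]), 12.0) 0.0358
164 [13 52  0 -4 -3  1 -2  1 -4  0  3 -2  2 -2 -1 -3 -5 -1  1 -2]
168 [24 -1  1  3  1 30 26 26 24  4  2  3 -1 -1  3  4 -3 -2  2  1]
172 [ 4 -5 -1  0  4 21 21 25 21 21 19 24 24 23 26 23 27 -1  1  0]
176 [ 4 -4  0  7  1 12 16 20 23 18 16 18 20 13 18 22 27  2  0 -2]
180 [   1    1    2    1   -6   12    8    9   13   17   13   14   15   18
   10   15   17   -2   -4 1412]
184 [   0   -4   29 1412    9   -3    5    6    7    6    7   1
[... 440 characters left out ...]
212 [-3 35 22 14 10  2  8  3  7  1  8  5  4  4 -2  2  3 17 28  1]
216 [ 0 33 21 18  9  3  2  3  2  1 -1  3  4 -1  5  5  7 23 37 -2]
220 [  -3   31   25   13   10    4    8 1412    3    6    9    1    2    9
    3    5    9   18   33   -4]
224 [ 0 25 24 10  6 -6  2  5 10  0  6  6  3  5  2  8 10 26 32 -9]
228 [-1  2 -7  2  0  3  7 12 10  4  5  8  6  5  3  3 12 22 38 -1]
232 [-3  1 -1  4 14 17 10  7  8  9  6 12  4  9  6  2 10 26 39  0]
236 [-1  0  0  3 23 19 27 20 15 17 15 17 12 17 10  8 -5 -1 -3  0]
240 [ 0 -6 -3  6 33 32 27 31 29 29 24 30 25 21 24 21  1  1 -3 -1]
244 [-3 -2  2 -5  1  0 -3 40 34 35 32 37 31 33 36 27  4 -2 -1 -1]
248 [ 0  1  0 -2  2  0  1  1 -1  1  2 -1 -5  1  0 -2 -4  2  4 -2]
```

View pics/crop1.png

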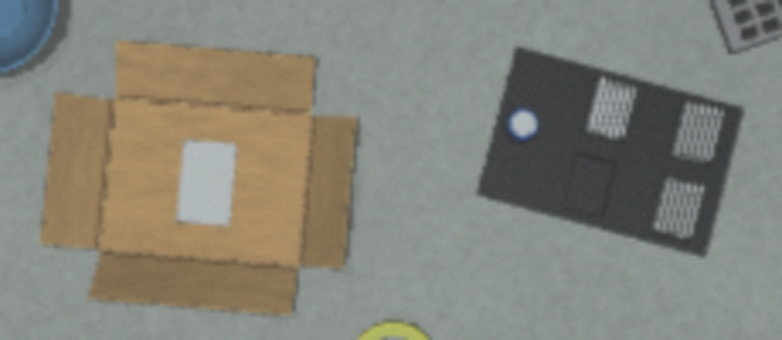

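```bash
python3 - <<'E'
from h import *
def q(c,z): return plane("top",np.array(c)/3.4+[195,155]-0.35,z)[:,:2]*1000
for nm,c,z in(("carton",[(116,98),(308,115),(300,266),(100,250)],.004),("tray",[(517,46),(743,107),(705,256),(478,193)],.017),("label",[(183,140),(236,143),(230,227),(177,223)],.004)):
    P=q(c,z);print(nm,"centre",P.mean(0).round(1),"sides",np.linalg.norm(P-np.roll(P,-1,0),axis=1).round(1),
     "angles of top,bottom edge(y dir)",[round(np.degrees(np.arctan2(*(a-b)[::-1]))-90,1) for a,b in((P[0],P[1]),(P[3],P[2]))],"sides(x)",[round(np.degrees(np.arctan2(*(a-b)[::-1])),1) for a,b in((P[0],P[3]),(P[1],P[2]))])
C=q([(524,124)],.034);print("cap",C.round(1))
f=np.load("top1.npz");p,d=f["p"],f["d"];hsv=cv2.cvtColor(p,cv2.COLOR_RGB2HSV)
m=np.zeros(d.shape,np.uint8);m[170:228,360:412]=(hsv[170:228,360:412,2]>85)&(hsv[170:228,360:412,1]<40)
n,L,st,ce=cv2.connectedComponentsWithStats(m)
for i in range(1,n):
    if 60<st[i,4]<500: Q=plane("top",np.argwhere(L==i)[:,::-1],.037)[:,:2];print("sink",st[i],Q.mean(0).round(4),rect(Q))
t=q([(517,46),(743,107),(705,256),(478,193)],.017);c=t.mean(0);yv=((t[0]-t[1])+(t[3]-t[2]));yv/=np.linalg.norm(yv);xv=np.array([yv[1],-yv[0]])
for x,y in((33,-65),(-33,-65),(33,10),(-33,10),(0,78)): print("pocket",x,y,(c+x*xv+y*yv).round(1))
E
```

```text
carton centre [543.7 170. ] sides [164.4 128.7 169.9 130. ] angles of top,bottom edge(y dir) [np.float64(-5.0), np.float64(-4.5)] sides(x) [np.float64(-5.1), np.float64(-2.6)]
tray centre [ 570.1 -173. ] sides [198.2 130.5 198.  129.4] angles of top,bottom edge(y dir) [np.float64(-15.2), np.float64(-15.5)] sides(x) [np.float64(-14.9), np.float64(-15.0)]
label centre [542.7 169.6] sides [45.2 71.7 45.1 70.8] angles of top,bottom edge(y dir) [np.float64(-3.2), np.float64(-4.3)] sides(x) [np.float64(-3.4), np.float64(-3.5)]
cap [[590.5 -98.7]]
sink [360 170  52  17 498] [ 0.636  -0.2213] (array([ 628.9, -203.1]), array([145.2,  45.8]), 89.2)
sink [367 177  15  19 195] [ 0.6036 -0.1711] (array([ 603.8, -171.7]), array([33.7, 48.5]), 75.6)
sink [393 185  15  18 196] [ 0.584  -0.2437] (array([ 584. , -243.9]), array([33.7, 47.9]), 75.4)
sink [403 195   9  33 166] [ 0.5206 -0.2667] (array([ 534., -263.]), array([22.6, 91. ]), 89.2)
sink [387 207  15  18 193] [ 0.5205 -0.2264] (array([ 520.7, -226.7]), array([33.5, 46.3]), 75.4)
sink [360 219  33   9 160] [ 0.4961 -0.1607] (array([ 499.9, -174.9]), array([22.5, 90.3]), 0.0)
pocket 33 -65 [ 584.7 -244.4]
pocket -33 -65 [ 521.1 -226.9]
pocket 33 10 [ 604.5 -172.1]
pocket -33 10 [ 540.9 -154.6]
pocket 0 78 [590.7 -97.7]
```

The sizes and pockets agree: carton at (543.5, 170) with yaw about -4°, tray yaw about -15°. I'll start with the left wall.

>>> carry_out([
  {"tx":0.87,"ty":-0.54,"yaw":0.1},
  {"tx":0.87,"ty":-0.54,"yaw":0.1},
  {"tx":0.87,"ty":-0.54},
  {"tx":0.87,"ty":-0.54},
  {"tx":0.87,"ty":-0.54},
  {"tx":0.87,"ty":-0.54},
  {"tx":0.87,"ty":-0.54},
  {"tx":0.87,"ty":-0.54},
  {"tx":0.87,"ty":-0.54},
  {"tx":0.87,"ty":-0.54},
  {"tx":0.87,"ty":-0.54},
  {"tx":0.87,"ty":-0.54},
], gripper=1, force=15)

```text
invalid input at $.deltas[0]: expected keys tx, ty, tz, yaw
```

>>> carry_out([
  {"tx":0.87,"ty":-0.54},
  {"tx":0.87,"ty":-0.54},
  {"tx":0.87,"ty":-0.54},
  {"tx":0.87,"ty":-0.54},
  {"tx":0.87,"ty":-0.54},
  {"tx":0.87,"ty":-0.54},
  {"tx":0.87,"ty":-0.54},
  {"tx":0.87,"ty":-0.54},
  {"tx":0.87,"ty":-0.54},
  {"tx":0.87,"ty":-0.54},
  {"tx":0.87,"ty":-0.54},
  {"tx":0.87,"ty":-0.54},
])

```text
invalid input at $.deltas[0]: expected keys tx, ty, tz, yaw
```

>>> carry_out([
  {"tx":0.87,"ty":-0.54,"tz":0,"yaw":0.1},
  {"tx":0.87,"ty":-0.54,"tz":0,"yaw":0.1},
  {"tx":0.87,"ty":-0.54,"tz":0,"yaw":0},
  {"tx":0.87,"ty":-0.54,"tz":0,"yaw":0},
  {"tx":0.87,"ty":-0.54,"tz":0,"yaw":0},
  {"tx":0.87,"ty":-0.54,"tz":0,"yaw":0},
  {"tx":0.87,"ty":-0.54,"tz":0,"yaw":0},
  {"tx":0.87,"ty":-0.54,"tz":0,"yaw":0},
  {"tx":0.87,"ty":-0.54,"tz":0,"yaw":0},
  {"tx":0.87,"ty":-0.54,"tz":0,"yaw":0},
  {"tx":0.87,"ty":-0.54,"tz":0,"yaw":0},
  {"tx":0.87,"ty":-0.54,"tz":0,"yaw":0},
], gripper=1, force=15)

```text
time_s: 1.6
tool_pos: [0.3484, 0.4535, 0.2226]
orientation: [0.119, 3.139, -0.0]
contact_force: [-0.4, -0.9, 0.2]
width: 0.006
grasp_force: 0.0
```

>>> carry_out([
  {"tx":0.87,"ty":-0.54,"tz":0,"yaw":0},
  {"tx":0.87,"ty":-0.54,"tz":0,"yaw":0},
  {"tx":0.87,"ty":-0.54,"tz":0,"yaw":0},
  {"tx":0.87,"ty":-0.54,"tz":0,"yaw":0},
  {"tx":0.87,"ty":-0.54,"tz":0,"yaw":0},
  {"tx":0.87,"ty":-0.54,"tz":0,"yaw":0},
  {"tx":0.87,"ty":-0.54,"tz":0,"yaw":0},
  {"tx":0.87,"ty":-0.54,"tz":0,"yaw":0},
  {"tx":0.87,"ty":-0.54,"tz":0,"yaw":0},
  {"tx":0.87,"ty":-0.54,"tz":0,"yaw":0},
  {"tx":0.87,"ty":-0.54,"tz":0,"yaw":0},
  {"tx":0.87,"ty":-0.54,"tz":0,"yaw":0},
])

```text
time_s: 3.1
tool_pos: [0.5572, 0.3239, 0.2226]
orientation: [-0.119, -3.139, -0.0]
contact_force: [0.2, 0.2, -0.2]
width: 0.01
grasp_force: 0.0
```

>>> carry_out([
  {"tx":0,"ty":0,"tz":-0.86,"yaw":0},
  {"tx":0,"ty":0,"tz":-0.86,"yaw":0},
  {"tx":0,"ty":0,"tz":-0.86,"yaw":0},
  {"tx":0,"ty":0,"tz":-0.86,"yaw":0},
  {"tx":0,"ty":0,"tz":-0.86,"yaw":0},
  {"tx":0,"ty":0,"tz":-0.86,"yaw":0},
  {"tx":0,"ty":0,"tz":-0.86,"yaw":0},
  {"tx":0,"ty":0,"tz":-0.86,"yaw":0},
  {"tx":0,"ty":0,"tz":-0.86,"yaw":0},
  {"tx":0,"ty":0,"tz":-0.86,"yaw":0},
  {"tx":0,"ty":0,"tz":-0.86,"yaw":0},
  {"tx":0,"ty":0,"tz":-0.86,"yaw":0},
])

```text
time_s: 4.6
tool_pos: [0.556, 0.3246, 0.0151]
orientation: [0.119, 3.139, 0.0]
contact_force: [0.2, 0.0, 0.3]
width: 0.006
grasp_force: 0.0
```

>>> carry_out([
  {"tx":-0.03,"ty":-0.45,"tz":0,"yaw":0},
  {"tx":-0.03,"ty":-0.45,"tz":0,"yaw":0},
  {"tx":-0.03,"ty":-0.45,"tz":0,"yaw":0},
  {"tx":-0.03,"ty":-0.45,"tz":0,"yaw":0},
  {"tx":-0.03,"ty":-0.45,"tz":0,"yaw":0},
  {"tx":0,"ty":0,"tz":0,"yaw":0},
])

```text
time_s: 5.35
tool_pos: [0.5537, 0.2789, 0.0174]
orientation: [0.12, 3.137, 0.001]
contact_force: [0.2, 0.4, 0.9]
width: 0.009
grasp_force: 0.6
```

>>> carry_out([
  {"tx":-0.02,"ty":-0.2,"tz":0,"yaw":0},
  {"tx":-0.02,"ty":-0.2,"tz":0,"yaw":0},
  {"tx":0,"ty":0,"tz":0,"yaw":0},
])

```text
time_s: 5.72
tool_pos: [0.5519, 0.2709, 0.0156]
orientation: [-0.12, -3.138, 0.002]
contact_force: [0.4, 0.4, 0.3]
width: 0.007
grasp_force: 0.0
```

>>> carry_out([
  {"tx":0,"ty":-0.15,"tz":0,"yaw":0},
  {"tx":0,"ty":0,"tz":0,"yaw":0},
])

```text
time_s: 5.98
tool_pos: [0.552, 0.2684, 0.0159]
orientation: [-0.119, -3.139, 0.001]
contact_force: [-0.2, -0.2, 0.4]
width: 0.002
grasp_force: 0.0
```

```bash
cat >> h.py <<'E'
def carton(w):
    a=np.radians(-4.3);d=w[...,:2]-[.5435,.170];return np.stack([d@[np.cos(a),np.sin(a)],d@[-np.sin(a),np.cos(a)],w[...,2]],-1)*1000
E
python3 - <<'E'
from h import *
p,d=grab_frame("scene");save("s2.png",cv2.resize(p[150:280,270:470],None,fx=4,fy=4,interpolation=cv2.INTER_CUBIC));print(sense()["contact_force"])
E
```

```text
[ 0.10750073  0.2858809  -0.91326995]
```

View pics/s2.png

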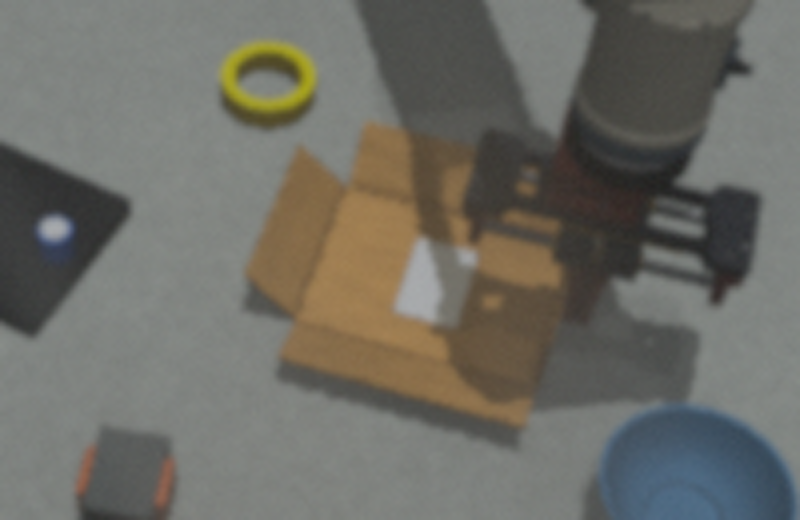

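The left wall looks nearly upright at crop (545,320), but there is no stop force yet, so I'll press further.

>>> carry_out([
  {"tx":0,"ty":-0.15,"tz":0,"yaw":0},
  {"tx":0,"ty":0,"tz":0,"yaw":0},
])

```text
time_s: 6.28
tool_pos: [0.5521, 0.268, 0.0161]
orientation: [0.117, 3.139, 0.007]
contact_force: [0.8, 7.1, -3.0]
width: 0.006
grasp_force: 4.1
```

>>> carry_out([
  {"tx":0,"ty":-0.15,"tz":0,"yaw":0},
  {"tx":0,"ty":0,"tz":0,"yaw":0},
])

```text
time_s: 6.52
tool_pos: [0.5521, 0.2677, 0.0162]
orientation: [0.115, 3.138, 0.014]
contact_force: [2.3, 17.8, -5.6]
width: 0.0
grasp_force: 8.5
```

>>> carry_out([
  {"tx":0,"ty":-0.1,"tz":0,"yaw":0},
  {"tx":0,"ty":0,"tz":0,"yaw":0},
])

```text
time_s: 6.78
tool_pos: [0.552, 0.2675, 0.0163]
orientation: [0.113, 3.138, 0.019]
contact_force: [3.6, 23.7, -6.7]
width: 0.007
grasp_force: 11.4
```

>>> carry_out([
  {"tx":0,"ty":1,"tz":0,"yaw":0},
  {"tx":0,"ty":0,"tz":1,"yaw":0},
  {"tx":0,"ty":0,"tz":1,"yaw":0},
  {"tx":0,"ty":0,"tz":1,"yaw":0},
  {"tx":0,"ty":0,"tz":1,"yaw":0},
  {"tx":0.93,"ty":-0.9,"tz":0,"yaw":0},
  {"tx":0.93,"ty":-0.9,"tz":0,"yaw":0},
  {"tx":0.93,"ty":-0.9,"tz":0,"yaw":0},
  {"tx":0.93,"ty":-0.9,"tz":0,"yaw":0},
  {"tx":0.93,"ty":-0.9,"tz":0,"yaw":0},
  {"tx":0.93,"ty":-0.9,"tz":0,"yaw":0},
  {"tx":0.93,"ty":-0.9,"tz":0,"yaw":0},
])

```text
time_s: 8.28
tool_pos: [0.6835, 0.153, 0.0957]
orientation: [-0.12, -3.138, 0.0]
contact_force: [-0.4, 0.8, 0.8]
width: 0.005
grasp_force: 0.0
```

>>> carry_out([
  {"tx":0,"ty":0,"tz":0,"yaw":0},
  {"tx":0,"ty":0,"tz":-0.8,"yaw":0},
  {"tx":0,"ty":0,"tz":-0.8,"yaw":0},
  {"tx":0,"ty":0,"tz":-0.8,"yaw":0},
  {"tx":0,"ty":0,"tz":-0.8,"yaw":0},
  {"tx":0,"ty":0,"tz":-0.8,"yaw":0},
  {"tx":0,"ty":0,"tz":0,"yaw":0},
])

```text
time_s: 9.15
tool_pos: [0.6812, 0.1545, 0.0138]
orientation: [-0.119, -3.136, 0.001]
contact_force: [0.4, -0.3, 0.5]
width: 0.004
grasp_force: 0.0
```

>>> carry_out([
  {"tx":-0.58,"ty":0.04,"tz":0,"yaw":0},
  {"tx":-0.58,"ty":0.04,"tz":0,"yaw":0},
  {"tx":-0.58,"ty":0.04,"tz":0,"yaw":0},
  {"tx":-0.58,"ty":0.04,"tz":0,"yaw":0},
  {"tx":-0.58,"ty":0.04,"tz":0,"yaw":0},
  {"tx":0,"ty":0,"tz":0,"yaw":0},
])

```text
time_s: 9.9
tool_pos: [0.6234, 0.1589, 0.0169]
orientation: [0.118, 3.139, 0.0]
contact_force: [0.7, -0.0, -0.0]
width: 0.005
grasp_force: 0.4
```

>>> carry_out([
  {"tx":-0.2,"ty":0,"tz":0,"yaw":0},
  {"tx":0,"ty":0,"tz":0,"yaw":0},
])

```text
time_s: 10.15
tool_pos: [0.6206, 0.1587, 0.0156]
orientation: [0.119, 3.139, -0.0]
contact_force: [3.9, 1.0, 0.2]
width: 0.003
grasp_force: 2.2
```

>>> carry_out([
  {"tx":-0.15,"ty":0,"tz":0,"yaw":0},
  {"tx":0,"ty":0,"tz":0,"yaw":0},
])

```text
time_s: 10.4
tool_pos: [0.6206, 0.1587, 0.0158]
orientation: [0.119, 3.132, 0.001]
contact_force: [16.2, 1.3, -5.4]
width: 0.005
grasp_force: 8.2
```

>>> carry_out([
  {"tx":1,"ty":0,"tz":0,"yaw":0},
  {"tx":0,"ty":0,"tz":1,"yaw":0},
  {"tx":0,"ty":0,"tz":1,"yaw":0},
  {"tx":0,"ty":0,"tz":1,"yaw":0},
  {"tx":0,"ty":0,"tz":1,"yaw":0},
  {"tx":-0.75,"ty":-1,"tz":0,"yaw":0},
  {"tx":-0.75,"ty":-1,"tz":0,"yaw":0},
  {"tx":-0.75,"ty":-1,"tz":0,"yaw":0},
  {"tx":-0.75,"ty":-1,"tz":0,"yaw":0},
  {"tx":-0.75,"ty":-1,"tz":0,"yaw":0},
  {"tx":-0.75,"ty":-1,"tz":0,"yaw":0},
  {"tx":-0.75,"ty":-1,"tz":0,"yaw":0},
])

```text
time_s: 11.9
tool_pos: [0.5319, 0.0181, 0.0975]
orientation: [0.119, 3.138, -0.0]
contact_force: [0.2, -0.5, -0.6]
width: 0.004
grasp_force: 0.0
```

>>> carry_out([
  {"tx":0,"ty":-0.1,"tz":0,"yaw":0},
  {"tx":0,"ty":0,"tz":-0.8,"yaw":0},
  {"tx":0,"ty":0,"tz":-0.8,"yaw":0},
  {"tx":0,"ty":0,"tz":-0.8,"yaw":0},
  {"tx":0,"ty":0,"tz":-0.8,"yaw":0},
  {"tx":0,"ty":0,"tz":-0.8,"yaw":0},
  {"tx":0,"ty":0,"tz":0,"yaw":0},
])

```text
time_s: 12.78
tool_pos: [0.5313, 0.0167, 0.0141]
orientation: [-0.119, -3.136, 0.0]
contact_force: [-0.7, -1.2, -0.4]
width: 0.005
grasp_force: 0.0
```

>>> carry_out([
  {"tx":0.04,"ty":0.52,"tz":0,"yaw":0},
  {"tx":0.04,"ty":0.52,"tz":0,"yaw":0},
  {"tx":0.04,"ty":0.52,"tz":0,"yaw":0},
  {"tx":0.04,"ty":0.52,"tz":0,"yaw":0},
  {"tx":0.04,"ty":0.52,"tz":0,"yaw":0},
  {"tx":0,"ty":0,"tz":0,"yaw":0},
])

```text
time_s: 13.52
tool_pos: [0.5362, 0.0699, 0.016]
orientation: [-0.116, -3.139, -0.001]
contact_force: [-0.1, 0.1, 0.6]
width: 0.002
grasp_force: 0.0
```

>>> carry_out([
  {"tx":0,"ty":0.2,"tz":0,"yaw":0},
  {"tx":0,"ty":0,"tz":0,"yaw":0},
])

```text
time_s: 13.78
tool_pos: [0.5361, 0.0721, 0.0158]
orientation: [-0.119, -3.138, 0.002]
contact_force: [-0.0, -3.9, -0.6]
width: 0.003
grasp_force: 1.6
```

>>> carry_out([
  {"tx":0,"ty":0.15,"tz":0,"yaw":0},
  {"tx":0,"ty":0,"tz":0,"yaw":0},
])

```text
time_s: 14.02
tool_pos: [0.5361, 0.0724, 0.0159]
orientation: [-0.122, -3.138, 0.009]
contact_force: [-1.1, -13.0, 0.7]
width: 0.008
grasp_force: 6.3
```

>>> carry_out([
  {"tx":0,"ty":-1,"tz":0,"yaw":0},
  {"tx":0,"ty":0,"tz":1,"yaw":0},
  {"tx":0,"ty":0,"tz":1,"yaw":0},
  {"tx":0,"ty":0,"tz":1,"yaw":0},
  {"tx":0,"ty":0,"tz":1,"yaw":0},
  {"tx":-0.92,"ty":0.9,"tz":0,"yaw":0},
  {"tx":-0.92,"ty":0.9,"tz":0,"yaw":0},
  {"tx":-0.92,"ty":0.9,"tz":0,"yaw":0},
  {"tx":-0.92,"ty":0.9,"tz":0,"yaw":0},
  {"tx":-0.92,"ty":0.9,"tz":0,"yaw":0},
  {"tx":-0.92,"ty":0.9,"tz":0,"yaw":0},
  {"tx":-0.92,"ty":0.9,"tz":0,"yaw":0},
])

```text
time_s: 15.52
tool_pos: [0.4071, 0.1825, 0.0974]
orientation: [0.118, 3.138, 0.001]
contact_force: [0.7, -0.4, -0.4]
width: 0.003
grasp_force: 0.0
```

>>> carry_out([
  {"tx":0,"ty":0,"tz":0,"yaw":0},
  {"tx":0,"ty":0,"tz":-0.8,"yaw":0},
  {"tx":0,"ty":0,"tz":-0.8,"yaw":0},
  {"tx":0,"ty":0,"tz":-0.8,"yaw":0},
  {"tx":0,"ty":0,"tz":-0.8,"yaw":0},
  {"tx":0,"ty":0,"tz":-0.8,"yaw":0},
  {"tx":0,"ty":0,"tz":0,"yaw":0},
])

```text
time_s: 16.4
tool_pos: [0.4066, 0.1812, 0.0143]
orientation: [-0.119, -3.136, 0.002]
contact_force: [-0.6, 0.1, 0.6]
width: 0.005
grasp_force: 0.0
```

>>> carry_out([
  {"tx":0.57,"ty":-0.04,"tz":0,"yaw":0},
  {"tx":0.57,"ty":-0.04,"tz":0,"yaw":0},
  {"tx":0.57,"ty":-0.04,"tz":0,"yaw":0},
  {"tx":0.57,"ty":-0.04,"tz":0,"yaw":0},
  {"tx":0.57,"ty":-0.04,"tz":0,"yaw":0},
  {"tx":0,"ty":0,"tz":0,"yaw":0},
])

```text
time_s: 17.15
tool_pos: [0.465, 0.1778, 0.0165]
orientation: [-0.119, -3.138, -0.001]
contact_force: [-4.3, 0.3, 3.3]
width: 0.008
grasp_force: 2.0
```

>>> carry_out([
  {"tx":0.2,"ty":0,"tz":0,"yaw":0},
  {"tx":0,"ty":0,"tz":0,"yaw":0},
])

```text
time_s: 17.4
tool_pos: [0.4652, 0.1778, 0.0165]
orientation: [-0.118, -3.129, 0.001]
contact_force: [-21.5, -0.4, 15.0]
width: 0.006
grasp_force: 11.0
```

>>> carry_out([
  {"tx":0.15,"ty":0,"tz":0,"yaw":0},
  {"tx":0,"ty":0,"tz":0,"yaw":0},
])

```text
time_s: 17.65
tool_pos: [0.4653, 0.1777, 0.0165]
orientation: [-0.117, -3.123, 0.003]
contact_force: [-35.9, -2.3, 22.4]
width: 0.005
grasp_force: 17.7
```

>>> carry_out([
  {"tx":-1,"ty":0,"tz":0,"yaw":0},
  {"tx":0,"ty":0,"tz":1,"yaw":0},
  {"tx":0,"ty":0,"tz":1,"yaw":0},
  {"tx":0,"ty":0,"tz":1,"yaw":0},
  {"tx":0,"ty":0,"tz":1,"yaw":0},
  {"tx":0,"ty":0,"tz":1,"yaw":0},
  {"tx":0,"ty":0,"tz":1,"yaw":0},
  {"tx":0,"ty":0,"tz":1,"yaw":0},
  {"tx":0.88,"ty":-0.97,"tz":0,"yaw":-0.12},
  {"tx":0.88,"ty":-0.97,"tz":0,"yaw":-0.12},
  {"tx":0.88,"ty":-0.97,"tz":0,"yaw":0},
], gripper=0.375)

```text
time_s: 19.02
tool_pos: [0.505, 0.1189, 0.157]
orientation: [0.415, 3.114, 0.0]
contact_force: [0.4, -0.2, -0.8]
width: 0.623
grasp_force: 0.0
```

>>> carry_out([
  {"tx":0.88,"ty":-0.97,"tz":0,"yaw":0},
  {"tx":0.88,"ty":-0.97,"tz":0,"yaw":0},
  {"tx":0.88,"ty":-0.97,"tz":0,"yaw":0},
  {"tx":0.88,"ty":-0.97,"tz":0,"yaw":0},
  {"tx":0.88,"ty":-0.97,"tz":0,"yaw":0},
  {"tx":0.88,"ty":-0.97,"tz":0,"yaw":0},
  {"tx":0,"ty":0,"tz":0,"yaw":0},
])

```text
time_s: 19.9
tool_pos: [0.6105, 0.0019, 0.1561]
orientation: [-0.417, -3.113, 0.0]
contact_force: [-0.3, 0.3, -0.3]
width: 0.624
grasp_force: 0.0
```

```bash
cat > look.py <<'E'
from h import *
import sys
k=sys.argv[1]
p,d=grab_frame("top");save("t%s.png"%k,cv2.resize(p[150:260,195:430],None,fx=3.4,fy=3.4,interpolation=cv2.INTER_CUBIC))
q,_=grab_frame("scene");save("c%s.png"%k,cv2.resize(q[150:280,215:455],None,fx=3.3,fy=3.3,interpolation=cv2.INTER_CUBIC))
a=cv2.imread("pics/t%s.png"%k);b=cv2.imread("pics/c%s.png"%k);W=max(a.shape[1],b.shape[1])
pad=lambda i:cv2.copyMakeBorder(i,0,0,0,W-i.shape[1],cv2.BORDER_CONSTANT)
o=np.vstack([pad(a),pad(b)]);s=min(1,600/o.shape[0]);cv2.imwrite("pics/both%s.png"%k,cv2.resize(o,None,fx=s,fy=s))
print(o.shape,s,a.shape,sense()["tool_pos"])
E
python3 look.py 3
```

```text
(803, 799, 3) 0.7471980074719801 (374, 799, 3) [0.60974699 0.00336864 0.15636121]
```

View pics/both3.png

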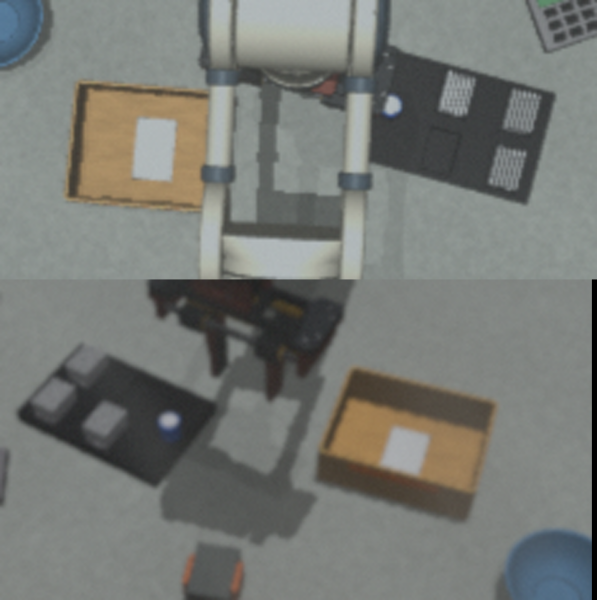

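All four walls are upright and the three sinks are still in their pockets (top panel at about (457,93), (521,110) and (507,168)). Next is the first sink, at (604,-171.5).

>>> carry_out([
  {"tx":-0.04,"ty":-0.97,"tz":0,"yaw":0},
  {"tx":-0.04,"ty":-0.97,"tz":0,"yaw":0},
  {"tx":-0.04,"ty":-0.97,"tz":0,"yaw":0},
  {"tx":-0.03,"ty":-0.97,"tz":0,"yaw":0},
  {"tx":-0.03,"ty":-0.97,"tz":0,"yaw":0},
  {"tx":-0.03,"ty":-0.97,"tz":0,"yaw":0},
  {"tx":-0.03,"ty":-0.97,"tz":0,"yaw":0},
  {"tx":-0.03,"ty":-0.97,"tz":0,"yaw":0},
  {"tx":-0.03,"ty":-0.97,"tz":0,"yaw":0},
  {"tx":0,"ty":0,"tz":-0.95,"yaw":0},
  {"tx":0,"ty":0,"tz":-0.95,"yaw":0},
  {"tx":0,"ty":0,"tz":-0.95,"yaw":0},
])

```text
time_s: 21.5
tool_pos: [0.6035, -0.1706, 0.0967]
orientation: [-0.412, -3.112, -0.001]
contact_force: [-0.0, -0.5, 0.2]
width: 0.629
grasp_force: 0.0
```

>>> carry_out([
  {"tx":0,"ty":0,"tz":0,"yaw":0},
  {"tx":0,"ty":0,"tz":-0.7,"yaw":0},
  {"tx":0,"ty":0,"tz":-0.7,"yaw":0},
  {"tx":0,"ty":0,"tz":0,"yaw":0},
])

```text
time_s: 22.0
tool_pos: [0.6032, -0.1712, 0.0693]
orientation: [-0.413, -3.111, -0.001]
contact_force: [-0.3, 0.2, 0.1]
width: 0.623
grasp_force: 0.0
```

>>> carry_out([
  {"tx":0,"ty":0,"tz":-0.6,"yaw":0},
  {"tx":0,"ty":0,"tz":-0.6,"yaw":0},
  {"tx":0,"ty":0,"tz":-0.6,"yaw":0},
  {"tx":0,"ty":0,"tz":-0.6,"yaw":0},
  {"tx":0,"ty":0,"tz":0,"yaw":0},
])

```text
time_s: 22.62
tool_pos: [0.6031, -0.1713, 0.0214]
orientation: [-0.413, -3.111, -0.001]
contact_force: [0.4, -0.2, -0.3]
width: 0.624
grasp_force: 0.0
```

>>> carry_out([
  {"tx":0,"ty":0,"tz":0,"yaw":0},
  {"tx":0,"ty":0,"tz":0,"yaw":0},
  {"tx":0,"ty":0,"tz":0,"yaw":0},
  {"tx":0,"ty":0,"tz":0,"yaw":0},
], gripper=1, force=35)

```text
time_s: 23.12
tool_pos: [0.6044, -0.1716, 0.0239]
orientation: [0.414, 3.113, -0.0]
contact_force: [0.3, 0.1, 2.1]
width: 0.338
grasp_force: 35.0
```

>>> carry_out([
  {"tx":0,"ty":0,"tz":0.6,"yaw":0},
  {"tx":0,"ty":0,"tz":1,"yaw":0},
  {"tx":0,"ty":0,"tz":1,"yaw":0},
  {"tx":0,"ty":0,"tz":1,"yaw":0},
  {"tx":0,"ty":0,"tz":1,"yaw":0},
  {"tx":0,"ty":0,"tz":1,"yaw":0},
  {"tx":0,"ty":0,"tz":0,"yaw":0},
])

```text
time_s: 24.0
tool_pos: [0.605, -0.1719, 0.138]
orientation: [0.413, 3.11, -0.001]
contact_force: [-0.0, 0.4, -0.5]
width: 0.334
grasp_force: 35.0
```

>>> carry_out([
  {"tx":-0.08,"ty":1,"tz":0,"yaw":0.12},
  {"tx":-0.08,"ty":1,"tz":0,"yaw":0.12},
  {"tx":-0.08,"ty":1,"tz":0,"yaw":0},
  {"tx":-0.08,"ty":1,"tz":0,"yaw":0},
  {"tx":-0.08,"ty":1,"tz":0,"yaw":0},
  {"tx":-0.08,"ty":1,"tz":0,"yaw":0},
  {"tx":-0.08,"ty":1,"tz":0,"yaw":0},
  {"tx":-0.08,"ty":1,"tz":0,"yaw":0},
  {"tx":-0.08,"ty":1,"tz":0,"yaw":0},
])

```text
time_s: 25.12
tool_pos: [0.5895, 0.0098, 0.1353]
orientation: [0.119, 3.139, 0.0]
contact_force: [-0.3, 0.4, -1.5]
width: 0.337
grasp_force: 35.0
```

>>> carry_out([
  {"tx":-0.08,"ty":1,"tz":0,"yaw":0},
  {"tx":-0.08,"ty":1,"tz":0,"yaw":0},
  {"tx":-0.08,"ty":1,"tz":0,"yaw":0},
  {"tx":-0.08,"ty":1,"tz":0,"yaw":0},
  {"tx":-0.08,"ty":1,"tz":0,"yaw":0},
  {"tx":-0.08,"ty":1,"tz":0,"yaw":0},
  {"tx":-0.08,"ty":1,"tz":0,"yaw":0},
  {"tx":-0.08,"ty":1,"tz":0,"yaw":0},
  {"tx":0,"ty":0,"tz":0,"yaw":0},
  {"tx":0,"ty":0,"tz":0,"yaw":0},
])

```text
time_s: 26.38
tool_pos: [0.5769, 0.1682, 0.1352]
orientation: [0.119, 3.139, -0.001]
contact_force: [0.1, 0.3, -1.0]
width: 0.339
grasp_force: 35.0
```

>>> carry_out([
  {"tx":0,"ty":0,"tz":-1,"yaw":0},
  {"tx":0,"ty":0,"tz":-1,"yaw":0},
  {"tx":0,"ty":0,"tz":-1,"yaw":0},
  {"tx":0,"ty":0,"tz":-1,"yaw":0},
  {"tx":0,"ty":0,"tz":-0.8,"yaw":0},
  {"tx":0,"ty":0,"tz":-0.4,"yaw":0},
  {"tx":0,"ty":0,"tz":0,"yaw":0},
])

```text
time_s: 27.25
tool_pos: [0.5766, 0.1684, 0.0306]
orientation: [-0.119, -3.138, 0.0]
contact_force: [-0.3, 0.3, -1.3]
width: 0.337
grasp_force: 35.0
```

>>> carry_out([
  {"tx":0,"ty":0,"tz":-0.2,"yaw":0},
  {"tx":0,"ty":0,"tz":-0.1,"yaw":0},
  {"tx":0,"ty":0,"tz":0,"yaw":0},
])

```text
time_s: 27.62
tool_pos: [0.5769, 0.1685, 0.0254]
orientation: [0.119, 3.139, 0.0]
contact_force: [0.1, -1.1, -1.0]
width: 0.338
grasp_force: 35.0
```

>>> carry_out([
  {"tx":0,"ty":0,"tz":-0.12,"yaw":0},
  {"tx":0,"ty":0,"tz":0,"yaw":0},
])

```text
time_s: 27.88
tool_pos: [0.5769, 0.1684, 0.0229]
orientation: [0.119, 3.139, 0.0]
contact_force: [0.7, -0.2, 0.4]
width: 0.339
grasp_force: 35.0
```

>>> carry_out([
  {"tx":0,"ty":0,"tz":-0.08,"yaw":0},
  {"tx":0,"ty":0,"tz":0,"yaw":0},
])

```text
time_s: 28.12
tool_pos: [0.5769, 0.1684, 0.0228]
orientation: [0.119, 3.139, 0.0]
contact_force: [-3.6, -0.5, 6.9]
width: 0.341
grasp_force: 35.0
```

>>> carry_out([
  {"tx":0,"ty":0,"tz":0,"yaw":0},
  {"tx":0,"ty":0,"tz":0,"yaw":0},
  {"tx":0,"ty":0,"tz":0,"yaw":0},
  {"tx":0,"ty":0,"tz":0.5,"yaw":0},
  {"tx":0,"ty":0,"tz":1,"yaw":0},
  {"tx":0,"ty":0,"tz":1,"yaw":0},
  {"tx":0,"ty":0,"tz":1,"yaw":0},
  {"tx":0,"ty":0,"tz":1,"yaw":0},
  {"tx":0,"ty":0,"tz":1,"yaw":0},
  {"tx":0,"ty":0,"tz":0.5,"yaw":0},
], gripper=0.52)

```text
time_s: 29.38
tool_pos: [0.5773, 0.1685, 0.1433]
orientation: [0.119, 3.137, 0.001]
contact_force: [0.2, 0.5, -0.2]
width: 0.477
grasp_force: 0.0
```

>>> carry_out([
  {"tx":0.02,"ty":-0.98,"tz":0,"yaw":-0.12},
  {"tx":0.02,"ty":-0.98,"tz":0,"yaw":-0.12},
  {"tx":0.02,"ty":-0.98,"tz":0,"yaw":0},
  {"tx":0.02,"ty":-0.98,"tz":0,"yaw":0},
  {"tx":0.02,"ty":-0.98,"tz":0,"yaw":0},
  {"tx":0.02,"ty":-0.98,"tz":0,"yaw":0},
  {"tx":0.02,"ty":-0.98,"tz":0,"yaw":0},
  {"tx":0.02,"ty":-0.98,"tz":0,"yaw":0},
  {"tx":0.02,"ty":-0.98,"tz":0,"yaw":0},
  {"tx":0,"ty":0,"tz":0,"yaw":0},
], gripper=0.375)

```text
time_s: 30.62
tool_pos: [0.5804, -0.0095, 0.1412]
orientation: [-0.417, -3.114, 0.0]
contact_force: [0.3, 0.3, -0.5]
width: 0.629
grasp_force: 0.0
```

```bash
python3 look.py 4
```

```text
(803, 799, 3) 0.7471980074719801 (374, 799, 3) [ 0.5804243  -0.00794576  0.14120148]
```

View pics/both4.png

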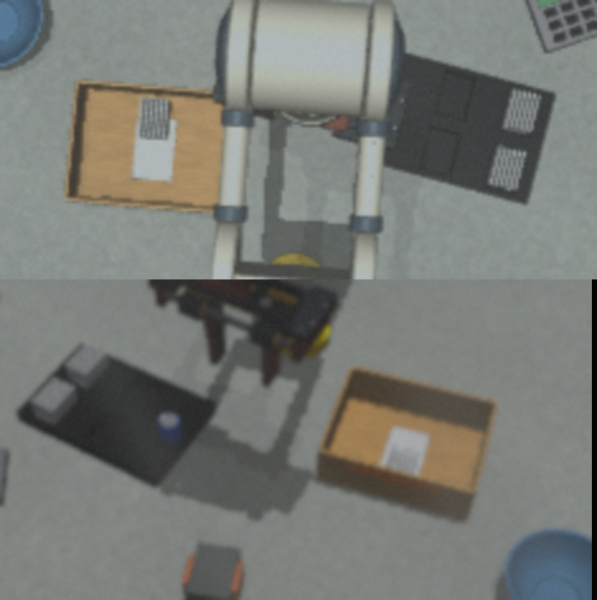

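The first sink sits upright in the carton (top panel about (155,118)), and the other two haven't moved. Next is the sink at (584,-244).

>>> carry_out([
  {"tx":0.02,"ty":-0.98,"tz":0,"yaw":0},
  {"tx":0.02,"ty":-0.98,"tz":0,"yaw":0},
  {"tx":0.02,"ty":-0.98,"tz":0,"yaw":0},
  {"tx":0.02,"ty":-0.98,"tz":0,"yaw":0},
  {"tx":0.02,"ty":-0.98,"tz":0,"yaw":0},
  {"tx":0.02,"ty":-0.98,"tz":0,"yaw":0},
  {"tx":0.02,"ty":-0.98,"tz":0,"yaw":0},
  {"tx":0.02,"ty":-0.98,"tz":0,"yaw":0},
  {"tx":0.02,"ty":-0.98,"tz":0,"yaw":0},
  {"tx":0,"ty":-0.98,"tz":0,"yaw":0},
  {"tx":0,"ty":-0.98,"tz":0,"yaw":0},
  {"tx":0,"ty":-0.98,"tz":0,"yaw":0},
])

```text
time_s: 32.22
tool_pos: [0.584, -0.2445, 0.1412]
orientation: [0.414, 3.114, 0.0]
contact_force: [0.4, -0.7, -0.1]
width: 0.626
grasp_force: 0.0
```

>>> carry_out([
  {"tx":0,"ty":0,"tz":0,"yaw":0},
  {"tx":0,"ty":0,"tz":-1,"yaw":0},
  {"tx":0,"ty":0,"tz":-1,"yaw":0},
  {"tx":0,"ty":0,"tz":-1,"yaw":0},
  {"tx":0,"ty":0,"tz":0,"yaw":0},
])

```text
time_s: 32.85
tool_pos: [0.5826, -0.242, 0.0776]
orientation: [-0.412, -3.109, -0.003]
contact_force: [-0.5, 1.2, 0.7]
width: 0.625
grasp_force: 0.0
```

>>> carry_out([
  {"tx":0,"ty":0,"tz":-1,"yaw":0},
  {"tx":0,"ty":0,"tz":-1,"yaw":0},
  {"tx":0,"ty":0,"tz":-0.6,"yaw":0},
  {"tx":0,"ty":0,"tz":-0.3,"yaw":0},
  {"tx":0,"ty":0,"tz":0,"yaw":0},
  {"tx":0,"ty":0,"tz":0,"yaw":0},
])

```text
time_s: 33.6
tool_pos: [0.5845, -0.2434, 0.0241]
orientation: [0.414, 3.113, -0.001]
contact_force: [-0.5, -0.5, 0.5]
width: 0.623
grasp_force: 0.0
```

>>> carry_out([
  {"tx":0,"ty":0,"tz":0,"yaw":0},
  {"tx":0,"ty":0,"tz":0,"yaw":0},
  {"tx":0,"ty":0,"tz":0,"yaw":0},
  {"tx":0,"ty":0,"tz":0,"yaw":0},
], gripper=1)

```text
time_s: 34.1
tool_pos: [0.5842, -0.2433, 0.0235]
orientation: [0.414, 3.114, -0.0]
contact_force: [0.6, 0.5, 1.0]
width: 0.336
grasp_force: 35.0
```

>>> carry_out([
  {"tx":0,"ty":0,"tz":0.6,"yaw":0},
  {"tx":0,"ty":0,"tz":1,"yaw":0},
  {"tx":0,"ty":0,"tz":1,"yaw":0},
  {"tx":0,"ty":0,"tz":1,"yaw":0},
  {"tx":0,"ty":0,"tz":1,"yaw":0},
  {"tx":0,"ty":0,"tz":1,"yaw":0},
  {"tx":0,"ty":0,"tz":0,"yaw":0},
])

```text
time_s: 34.98
tool_pos: [0.585, -0.2437, 0.1381]
orientation: [0.413, 3.11, -0.002]
contact_force: [-0.2, 0.8, -1.2]
width: 0.341
grasp_force: 35.0
```

>>> carry_out([
  {"tx":-0.2,"ty":0.98,"tz":0,"yaw":0.12},
  {"tx":-0.2,"ty":0.98,"tz":0,"yaw":0.12},
  {"tx":-0.2,"ty":0.98,"tz":0,"yaw":0},
  {"tx":-0.2,"ty":0.98,"tz":0,"yaw":0},
  {"tx":-0.2,"ty":0.98,"tz":0,"yaw":0},
  {"tx":-0.2,"ty":0.98,"tz":0,"yaw":0},
  {"tx":-0.2,"ty":0.98,"tz":0,"yaw":0},
  {"tx":-0.2,"ty":0.98,"tz":0,"yaw":0},
  {"tx":-0.2,"ty":0.98,"tz":0,"yaw":0},
])

```text
time_s: 36.1
tool_pos: [0.5478, -0.0654, 0.1353]
orientation: [0.119, 3.139, -0.0]
contact_force: [0.8, 0.3, -0.8]
width: 0.338
grasp_force: 35.0
```

>>> carry_out([
  {"tx":-0.2,"ty":0.98,"tz":0,"yaw":0},
  {"tx":-0.2,"ty":0.98,"tz":0,"yaw":0},
  {"tx":-0.2,"ty":0.98,"tz":0,"yaw":0},
  {"tx":-0.2,"ty":0.98,"tz":0,"yaw":0},
  {"tx":-0.2,"ty":0.98,"tz":0,"yaw":0},
  {"tx":-0.2,"ty":0.98,"tz":0,"yaw":0},
  {"tx":-0.2,"ty":0.98,"tz":0,"yaw":0},
  {"tx":-0.2,"ty":0.98,"tz":0,"yaw":0},
  {"tx":-0.2,"ty":0.98,"tz":0,"yaw":0},
  {"tx":-0.2,"ty":0.98,"tz":0,"yaw":0},
  {"tx":0,"ty":0,"tz":0,"yaw":0},
  {"tx":0,"ty":0,"tz":0,"yaw":0},
])

```text
time_s: 37.6
tool_pos: [0.508, 0.129, 0.1352]
orientation: [0.119, 3.139, -0.001]
contact_force: [-0.2, 0.6, -0.9]
width: 0.345
grasp_force: 35.0
```

>>> carry_out([
  {"tx":0,"ty":0.05,"tz":-1,"yaw":0},
  {"tx":0,"ty":0,"tz":-1,"yaw":0},
  {"tx":0,"ty":0,"tz":-1,"yaw":0},
  {"tx":0,"ty":0,"tz":-1,"yaw":0},
  {"tx":0,"ty":0,"tz":-0.8,"yaw":0},
  {"tx":0,"ty":0,"tz":-0.5,"yaw":0},
  {"tx":0,"ty":0,"tz":0,"yaw":0},
  {"tx":0,"ty":0,"tz":-0.15,"yaw":0},
  {"tx":0,"ty":0,"tz":0,"yaw":0},
])

```text
time_s: 38.72
tool_pos: [0.5084, 0.1303, 0.0267]
orientation: [0.119, 3.138, 0.0]
contact_force: [0.7, 0.1, 0.1]
width: 0.338
grasp_force: 35.0
```

>>> carry_out([
  {"tx":0,"ty":0,"tz":-0.12,"yaw":0},
  {"tx":0,"ty":0,"tz":0,"yaw":0},
])

```text
time_s: 38.98
tool_pos: [0.508, 0.1302, 0.0238]
orientation: [0.119, 3.139, -0.0]
contact_force: [0.4, -0.1, -1.1]
width: 0.34
grasp_force: 35.0
```

>>> carry_out([
  {"tx":0,"ty":0,"tz":-0.08,"yaw":0},
  {"tx":0,"ty":0,"tz":0,"yaw":0},
])

```text
time_s: 39.22
tool_pos: [0.5082, 0.1303, 0.0225]
orientation: [0.119, 3.139, 0.0]
contact_force: [0.1, 0.1, 0.4]
width: 0.343
grasp_force: 35.0
```

>>> carry_out([
  {"tx":0,"ty":0,"tz":0,"yaw":0},
  {"tx":0,"ty":0,"tz":0,"yaw":0},
  {"tx":0,"ty":0,"tz":0,"yaw":0},
  {"tx":0,"ty":0,"tz":0.5,"yaw":0},
  {"tx":0,"ty":0,"tz":1,"yaw":0},
  {"tx":0,"ty":0,"tz":1,"yaw":0},
  {"tx":0,"ty":0,"tz":1,"yaw":0},
  {"tx":0,"ty":0,"tz":1,"yaw":0},
  {"tx":0,"ty":0,"tz":1,"yaw":0},
  {"tx":0,"ty":0,"tz":0.5,"yaw":0},
], gripper=0.52)

```text
time_s: 40.48
tool_pos: [0.5085, 0.1303, 0.1442]
orientation: [0.119, 3.137, 0.001]
contact_force: [0.1, 0.8, 0.6]
width: 0.481
grasp_force: 0.0
```

>>> carry_out([
  {"tx":0.03,"ty":-0.99,"tz":0,"yaw":-0.12},
  {"tx":0.03,"ty":-0.99,"tz":0,"yaw":-0.12},
  {"tx":0.03,"ty":-0.99,"tz":0,"yaw":0},
  {"tx":0.03,"ty":-0.99,"tz":0,"yaw":0},
  {"tx":0.03,"ty":-0.99,"tz":0,"yaw":0},
  {"tx":0.03,"ty":-0.99,"tz":0,"yaw":0},
  {"tx":0.03,"ty":-0.99,"tz":0,"yaw":0},
  {"tx":0,"ty":0,"tz":0,"yaw":0},
], gripper=0.375)

```text
time_s: 41.48
tool_pos: [0.5121, -0.0092, 0.142]
orientation: [-0.417, -3.113, 0.0]
contact_force: [-0.3, 0.1, -0.3]
width: 0.623
grasp_force: 0.0
```

```bash
python3 look.py 5
```

```text
(803, 799, 3) 0.7471980074719801 (374, 799, 3) [ 0.51212597 -0.00799506  0.14206124]
```

View pics/both5.png

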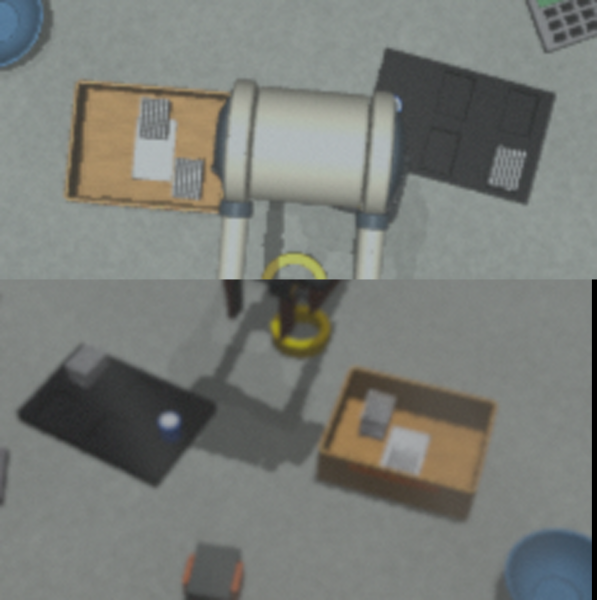

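Both packed sinks stand well (top panel (155,118) and (188,178)). The last one is still in its pocket at (507,168), which is world (521,-227).

>>> carry_out([
  {"tx":0.04,"ty":-0.99,"tz":0,"yaw":0},
  {"tx":0.04,"ty":-0.99,"tz":0,"yaw":0},
  {"tx":0.04,"ty":-0.99,"tz":0,"yaw":0},
  {"tx":0.04,"ty":-0.99,"tz":0,"yaw":0},
  {"tx":0.04,"ty":-0.99,"tz":0,"yaw":0},
  {"tx":0.04,"ty":-0.99,"tz":0,"yaw":0},
  {"tx":0.04,"ty":-0.99,"tz":0,"yaw":0},
  {"tx":0.04,"ty":-0.99,"tz":0,"yaw":0},
  {"tx":0.04,"ty":-0.99,"tz":0,"yaw":0},
  {"tx":0.04,"ty":-0.99,"tz":0,"yaw":0},
  {"tx":0.04,"ty":-0.99,"tz":0,"yaw":0},
  {"tx":0,"ty":0,"tz":0,"yaw":0},
])

```text
time_s: 43.08
tool_pos: [0.5209, -0.2276, 0.142]
orientation: [-0.417, -3.113, -0.0]
contact_force: [0.2, -0.2, -0.2]
width: 0.626
grasp_force: 0.0
```

>>> carry_out([
  {"tx":0,"ty":0,"tz":-1,"yaw":0},
  {"tx":0,"ty":0,"tz":-1,"yaw":0},
  {"tx":0,"ty":0,"tz":-1,"yaw":0},
  {"tx":0,"ty":0,"tz":0,"yaw":0},
  {"tx":0,"ty":0,"tz":0,"yaw":0},
])

```text
time_s: 43.7
tool_pos: [0.5212, -0.2261, 0.0824]
orientation: [0.413, 3.114, -0.0]
contact_force: [0.3, 0.1, -0.1]
width: 0.623
grasp_force: 0.0
```

>>> carry_out([
  {"tx":0,"ty":0,"tz":-1,"yaw":0},
  {"tx":0,"ty":0,"tz":-1,"yaw":0},
  {"tx":0,"ty":0,"tz":-0.6,"yaw":0},
  {"tx":0,"ty":0,"tz":-0.35,"yaw":0},
  {"tx":0,"ty":0,"tz":0,"yaw":0},
  {"tx":0,"ty":0,"tz":0,"yaw":0},
])

```text
time_s: 44.45
tool_pos: [0.5214, -0.2264, 0.0239]
orientation: [0.414, 3.113, -0.001]
contact_force: [-0.1, -0.2, 0.3]
width: 0.626
grasp_force: 0.0
```

>>> carry_out([
  {"tx":0,"ty":0,"tz":0,"yaw":0},
  {"tx":0,"ty":0,"tz":0,"yaw":0},
  {"tx":0,"ty":0,"tz":0,"yaw":0},
  {"tx":0,"ty":0,"tz":0,"yaw":0},
], gripper=1)

```text
time_s: 44.95
tool_pos: [0.5212, -0.2262, 0.0235]
orientation: [0.414, 3.114, -0.0]
contact_force: [-0.5, -1.0, 1.0]
width: 0.342
grasp_force: 35.0
```

>>> carry_out([
  {"tx":0,"ty":0,"tz":0.6,"yaw":0},
  {"tx":0,"ty":0,"tz":1,"yaw":0},
  {"tx":0,"ty":0,"tz":1,"yaw":0},
  {"tx":0,"ty":0,"tz":1,"yaw":0},
  {"tx":0,"ty":0,"tz":1,"yaw":0},
  {"tx":0,"ty":0,"tz":1,"yaw":0},
  {"tx":0,"ty":0,"tz":0,"yaw":0},
])

```text
time_s: 45.82
tool_pos: [0.522, -0.2267, 0.1378]
orientation: [0.413, 3.111, -0.002]
contact_force: [-0.2, -0.2, -0.8]
width: 0.336
grasp_force: 35.0
```

>>> carry_out([
  {"tx":-0.02,"ty":1,"tz":0,"yaw":0.12},
  {"tx":-0.02,"ty":1,"tz":0,"yaw":0.12},
  {"tx":-0.02,"ty":1,"tz":0,"yaw":0},
  {"tx":-0.02,"ty":1,"tz":0,"yaw":0},
  {"tx":-0.02,"ty":1,"tz":0,"yaw":0},
  {"tx":-0.02,"ty":1,"tz":0,"yaw":0},
  {"tx":-0.02,"ty":1,"tz":0,"yaw":0},
  {"tx":-0.02,"ty":1,"tz":0,"yaw":0},
  {"tx":-0.02,"ty":1,"tz":0,"yaw":0},
  {"tx":-0.02,"ty":1,"tz":0,"yaw":0},
  {"tx":-0.02,"ty":1,"tz":0,"yaw":0},
])

```text
time_s: 47.2
tool_pos: [0.5165, -0.0048, 0.1353]
orientation: [0.119, 3.139, 0.0]
contact_force: [0.3, 0.4, -0.6]
width: 0.343
grasp_force: 35.0
```

>>> carry_out([
  {"tx":-0.02,"ty":1,"tz":0,"yaw":0},
  {"tx":-0.02,"ty":1,"tz":0,"yaw":0},
  {"tx":-0.02,"ty":1,"tz":0,"yaw":0},
  {"tx":-0.02,"ty":1,"tz":0,"yaw":0},
  {"tx":-0.02,"ty":1,"tz":0,"yaw":0},
  {"tx":-0.02,"ty":1,"tz":0,"yaw":0},
  {"tx":0,"ty":1,"tz":0,"yaw":0},
  {"tx":0,"ty":1,"tz":0,"yaw":0},
  {"tx":0,"ty":1,"tz":0,"yaw":0},
  {"tx":0,"ty":1,"tz":0,"yaw":0},
  {"tx":0,"ty":1,"tz":0,"yaw":0},
  {"tx":0,"ty":0,"tz":0,"yaw":0},
])

```text
time_s: 48.7
tool_pos: [0.514, 0.2153, 0.135]
orientation: [-0.116, -3.139, 0.0]
contact_force: [-0.2, -0.2, -0.9]
width: 0.337
grasp_force: 35.0
```

>>> carry_out([
  {"tx":0,"ty":0,"tz":0,"yaw":0},
])

```text
time_s: 48.82
tool_pos: [0.5142, 0.2136, 0.1351]
orientation: [-0.119, -3.139, 0.001]
contact_force: [-0.1, 0.3, -0.3]
width: 0.338
grasp_force: 35.0
```

>>> carry_out([
  {"tx":0,"ty":0,"tz":-1,"yaw":0},
  {"tx":0,"ty":0,"tz":-1,"yaw":0},
  {"tx":0,"ty":0,"tz":-1,"yaw":0},
  {"tx":0,"ty":0,"tz":-1,"yaw":0},
  {"tx":0,"ty":0,"tz":-0.8,"yaw":0},
  {"tx":0,"ty":0,"tz":-0.5,"yaw":0},
  {"tx":0,"ty":0,"tz":0,"yaw":0},
  {"tx":0,"ty":0,"tz":-0.15,"yaw":0},
  {"tx":0,"ty":0,"tz":0,"yaw":0},
])

```text
time_s: 49.95
tool_pos: [0.5145, 0.214, 0.0268]
orientation: [0.119, 3.138, 0.001]
contact_force: [-0.3, 0.3, -0.2]
width: 0.339
grasp_force: 35.0
```

>>> carry_out([
  {"tx":0,"ty":0,"tz":-0.12,"yaw":0},
  {"tx":0,"ty":0,"tz":-0.08,"yaw":0},
  {"tx":0,"ty":0,"tz":0,"yaw":0},
])

```text
time_s: 50.32
tool_pos: [0.5144, 0.2139, 0.0225]
orientation: [0.119, 3.139, 0.0]
contact_force: [0.7, 0.6, 0.9]
width: 0.34
grasp_force: 35.0
```

Release, lift, and move clear to the -y side for a last look.

>>> carry_out([
  {"tx":0,"ty":0,"tz":0,"yaw":0},
  {"tx":0,"ty":0,"tz":0,"yaw":0},
  {"tx":0,"ty":0,"tz":0,"yaw":0},
  {"tx":0,"ty":0,"tz":0.5,"yaw":0},
  {"tx":0,"ty":0,"tz":1,"yaw":0},
  {"tx":0,"ty":0,"tz":1,"yaw":0},
  {"tx":0,"ty":0,"tz":1,"yaw":0},
  {"tx":0,"ty":0,"tz":1,"yaw":0},
  {"tx":0,"ty":0,"tz":1,"yaw":0},
  {"tx":0,"ty":0,"tz":1,"yaw":0},
], gripper=0.52)

```text
time_s: 51.58
tool_pos: [0.5142, 0.2138, 0.1537]
orientation: [0.119, 3.139, 0.0]
contact_force: [-0.5, 0.7, -0.4]
width: 0.478
grasp_force: 0.0
```

>>> carry_out([
  {"tx":0,"ty":-1,"tz":0.2,"yaw":0},
  {"tx":0,"ty":-1,"tz":0.2,"yaw":0},
  {"tx":0,"ty":-1,"tz":0.2,"yaw":0},
  {"tx":0,"ty":-1,"tz":0.2,"yaw":0},
  {"tx":0,"ty":-1,"tz":0.2,"yaw":0},
  {"tx":0,"ty":-1,"tz":0,"yaw":0},
  {"tx":0,"ty":-1,"tz":0,"yaw":0},
  {"tx":0,"ty":-1,"tz":0,"yaw":0},
  {"tx":0,"ty":-1,"tz":0,"yaw":0},
  {"tx":0,"ty":-1,"tz":0,"yaw":0},
  {"tx":0,"ty":-1,"tz":0,"yaw":0},
  {"tx":0,"ty":-1,"tz":0,"yaw":0},
])

```text
time_s: 53.08
tool_pos: [0.514, -0.0276, 0.1723]
orientation: [-0.119, -3.139, 0.0]
contact_force: [-0.2, -0.2, -0.5]
width: 0.478
grasp_force: 0.0
```

>>> carry_out([
  {"tx":0,"ty":-1,"tz":0,"yaw":0},
  {"tx":0,"ty":-1,"tz":0,"yaw":0},
  {"tx":0,"ty":-1,"tz":0,"yaw":0},
  {"tx":0,"ty":0,"tz":0,"yaw":0},
  {"tx":0,"ty":0,"tz":0,"yaw":0},
])

```text
time_s: 53.7
tool_pos: [0.5141, -0.086, 0.1722]
orientation: [-0.119, -3.139, -0.001]
contact_force: [-0.5, -0.3, 0.2]
width: 0.481
grasp_force: 0.0
```

```bash
python3 look.py 6
```

```text
(803, 799, 3) 0.7471980074719801 (374, 799, 3) [ 0.51421076 -0.08564115  0.17229469]
```

View pics/both6.png

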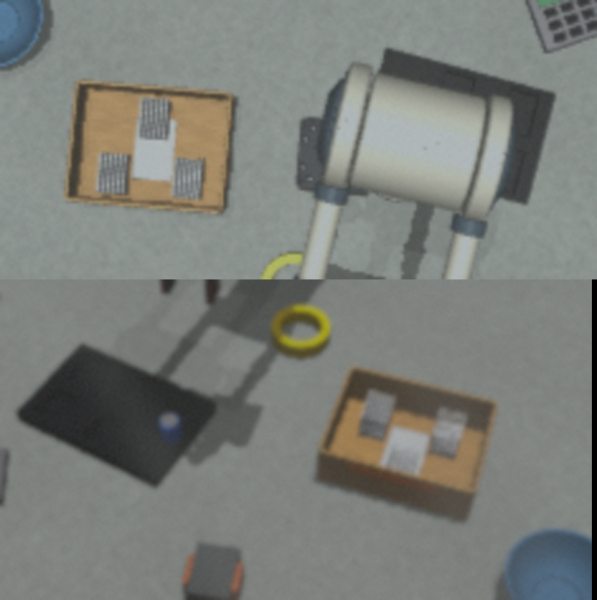

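The final view shows three sinks standing on the carton floor (top panel (155,118), (113,174) and (188,178)) with all four walls upright. The capacitor is still in the tray, and the arm is clear of everything.

```bash
python3 -c "
from cell import finish_job
print(finish_job())"
```

```text
the job is handed in; nothing more can be done
None
```

I've handed the job in: the last pictures show all four walls upright and all three heat sinks present standing on the carton floor, with the capacitor still in the tray; no verdict came back.

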